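Weigh a connecting rod on the pit-bench beam balance

ROBOT

A 6-joint arm with a two-finger parallel gripper is mounted at the origin on the work surface. World frame = base frame: x ahead of the robot, y to its left, z up, the work surface at z = 0. Lengths are in m, angles in rad, forces in N, time in s.
With the tool pointing down it reaches from about 0.375 to 0.9 m from the base axis. Payload 3.1 kg.
Tool frame: the origin (TCP) lies at the very end of the fingers, on their centre line; the grasp point (between the pads) lies 19 mm behind it; z points along the fingers, y is the line along which they close (so a half turn about z gives the same grasp; the last joint's range is limited). The gripper opens to 87 mm and grips with 3 to 60 N. Pads are 19 mm wide; open, the fingers measure 117 mm over their backs; the gripper's body (75 mm by 190 mm) begins 51 mm behind the grasp point.
Start: joints at [-0.178, 0.527, 1.433, -0, 1.181, -0.178], TCP at [0.625, 0, 0.223] pointing down, gripper open.
Joint ranges: [-3.08, 3.08], [-0.75, 2.2], [0.22, 2.44], [-1.43, 4.57], [0, 2.65], [-2.85, 2.85]. Speed limits (rad/s): [2.79, 2.79, 3.14, 3.14, 3.14, 3.14].

INTERFACE

Orientations are given as a rotation vector (axis times angle).
In Python, from plant import state, capture, sign_off, look_for, masks_of, spot_point gives the robot as it stands. The module is installed in compiled form; this text tells all that it offers.
- The arm moves only by the shell command python3 -m jog 'ROWS' [OPENING]. ROWS is a JSON object of lists of equal length, an entry for each row: "linear": the shift along the tool's x, y, z in units of 30 mm (1.0 is 30 mm), a list of three; "roll": the turn about the tool's z in units of 8 degrees (1.0 is 8 degrees). A call has exactly 5 rows; each row shifts and turns the commanded pose from where the row before left it, along the tool's axes as they then stand; what a row does not reach is not made up. A row lasts 1/10 s, in which the tool goes at most 50 mm and 8.59 degrees, less where a joint would pass 70% of its speed; a pose out of reach is approached as far as the arm can. A call is refused whole if a number of a shift passes 1 or a number of a turn 1, either way. A call with a gripper value outside its range is refused whole. OPENING is the finger opening in mm, from 0 to 87, set as the call begins (- or left out, the last holds). The fingers move at their own pace and stop on an object; the grip force is fixed at half the most. Time passes only in rows, so rows that do not move let the fingers close, or fill a call up. It gives the time, the measured TCP pose, the force, the opening and the grip force at its end, in the units of the state.
- state(): the state, without advancing time (a new reading comes with each control period).
- capture(name): name is "scene" or "side" or "wrist"; returns a dict with "color" (420x560x3 uint8, red, green, blue), "z_map" (420x560 float32, m along the optical axis (not along the pixel's ray), 0 where there is no reading), "fx", "fy", "cx", "cy" (pixels), "dist" ([k1, k2, p1, p2, k3] as OpenCV has them; the pictures are not rectified), "camera_from_world" (4x4, takes a point from world to camera coordinates); the wrist camera has in their place "hand_eye" (4x4, takes a point from camera to tool coordinates, whose origin is the TCP and whose axes are the flange's). Camera axes: x right, y down, z forward; pixel columns grow to the right and rows downward; lengths in m; the calibration is good to about 2 mm. A picture is of the moment at which its call begins: read the wrist's pose just before it.
- sign_off(): hands the job in; it is judged then, once.
Trained networks look in a picture, given as the dict that the camera call returned (one of the last four; its "shot" number tells which), for a name from the list of things; names that differ only in an ending like _2 or _b are one class to them, and where a whole thing is asked for, a point or a joint stands for the part that bears it (a point fixed in the world has none). Each returns a list of dicts, best first, with "confidence" (0 to 1); they miss things now and then, are a little off and sometimes report something else, mostly with a low value. They report only what shows in the picture. A call takes as long as a camera call. They do not tell look-alikes from the thing itself.
- look_for(picture, query): "xyz" ([x, y, z] in m, in world coordinates, good to about 4 mm: the middle of the surface that is visible of it).
- masks_of(picture, query): "region" (420x560 bool, what is visible of it).
- spot_point(picture, query): "xyz" ([x, y, z] in m, in world coordinates, good to about 4 mm: a listed point, or the origin of a listed thing).
The state is a dict: "clock": time; "joint_positions": joint angles; "qd": joint speeds; "effort": joint torques, N m; "tool_pos": TCP position; "tool_rot": TCP orientation; "ft_force": force on the tool from outside, world axes, zero at the start; "torque": the same for the moment, N m; "finger_gap": opening from 0.0 (shut) to 1.0 (fully open); "grip_force": force on a finger pad.
Only numpy, scipy, OpenCV 4.12 (cv2) and the standard library are available. Lean on these libraries where they do the work, as an engineer would, in place of code of your own. Each camera call takes 0.05 s, during which the arm holds its last target. There are 200 camera calls.

TASK

Weigh the connecting rod on the beam balance: holding the scraper block, sweep the three metal chips off the balance pan into the black catch tray at its end and stand the block back on the bench. Then lay the rod flat on the middle of the pan without dropping it, and only then slide the brass counterpoise along the beam until the beam rests level by itself. Keep the fingers off the chips and leave everything else on the bench where it is.

Things in the scene. Friction and masses are not known exactly. Their poses are not given: they have to be found in the camera images.
- balance: Bench balance, fixed: blue base 60 x 140 mm, origin at its middle at bench height, pivot 110 mm above. Own +y points along the beam to the pan, -y to the counterpoise. Beam 12 mm wide, 18 mm high, reaching 200 mm to the pan side (under the pan), 240 mm to the other; near the pivot its top is at 119 mm. A black needle before a white plate with a red mark (194 mm high, the tallest part) shows level.
- beam (a joint): Beam tilt, rad: 0 = counterpoise end down on its stop (at the start, and still so once the rod is on), 0.10 = level, 0.20 = pan end down on its stop. Between the stops each mm of counterpoise travel changes the rest tilt by about 0.008 rad (inward raises it). Settles in about 1 s. Pushing the tab tilts the beam while it lasts: judge it untouched.
- pan_top (a point): Middle of the flat top of the square steel pan, 120 x 120 mm, 4 mm thick, no rim; 140 mm from the pivot. The linkage keeps it horizontal at every tilt: 154 mm above the bench at beam 0, 140 mm at level. A weight counts the same wherever it lies on the pan.
- poise (a joint): Counterpoise position on the beam, m: 0 = outer end (190 mm from the pivot), growing inward towards the pivot up to 0.140. Stiff slide, takes about 1.2 N, stays where left. The balance point lies between about 0.06 and 0.13, depending on the rod's weight, always inward of the start.
- poise_tab (a point): Middle of the top edge of the red upright tab on the brass counterpoise: tab 40 mm across the beam, 10 mm thick along it, 42 mm high above the brass block (34 mm along the beam, 42 mm across, top 24 mm above the beam's centre line). Push the tab along the beam.
- rod: Steel connecting rod, 0.37 to 0.60 kg, lying flat, 22 mm thick, 157 mm long. Origin on its underside in the shank, near the centre of mass. Own x runs along it: big end (ring 60 mm outside, bolts 72 mm over all) centred at x = -42 mm, small end (34 mm outside) at x = +68 mm. The shank, the place to grip, is 20 mm wide from x = -12 to +51 mm.
- scraper: Scraper block standing on the bench: yellow blade block 24 mm (own x) x 90 mm (own y) x 30 mm high, on top a black grip 20 mm (x) x 50 mm (y), from 30 to 70 mm height. Origin at the centre of its underside. 0.12 kg.
- tray_in (a point): Centre of the inner floor of the black open catch tray, 170 mm (across the beam) x 150 mm (along the beam), walls 3 mm thick and 28 mm high, fixed on the bench at the pan end of the balance, below the pan's outer edge; axes as the balance's.
- chip0: Copper-coloured metal chip, about 20 x 11 x 8 mm, 12 g, on the pan at the start. Origin at the middle of its underside.
- chip1: Copper-coloured metal chip, about 20 x 11 x 8 mm, 12 g, on the pan at the start. Origin at the middle of its underside.
- chip2: Copper-coloured metal chip, about 20 x 11 x 8 mm, 12 g, on the pan at the start. Origin at the middle of its underside.
- piston: Bystander: aluminium piston, 62 mm across, 50 mm high. Origin at its underside.
- socket: Bystander: dark socket, 30 mm across, 38 mm high. Origin at its underside.
- spool: Bystander: steel valve spool, 32 mm across, 38 mm high. Origin at its underside.
- plugs: Bystander: white block 60 x 110 mm with spark plugs, 73 mm high. Origin at its underside.
- spray: Bystander: spray can 56 mm across, 170 mm high. Origin at its underside.
- wrench: Bystander: wrench lying flat, 170 mm long. Origin at its underside (wrench: in the handle).
- gauge: Bystander: blue pressure gauge, 68 mm across, with a 70 mm stem along +x, 30 mm high. Origin at its underside.
Mind the look-alikes: they are no part of the job. Of the things that look like the scraper, take the one that is farthest from the robot's base at the start. What is shaped like the rod but orange is not meant.

How it is judged:
By the outcome, as a careful person would: the job done as asked, in the order asked, and still so for the second after the job is handed in, with the robot touching nothing.
It also fails if it takes over 72 s, if anything falls off the work surface, if the arm or the gripper's body presses on something with over 40 N, if the wrist force passes 120 N, or if a joint passes its speed limit or range.

## Working session

There is one attempt and no reset: what is moved stays moved. The work goes in short steps, Python scripts to look and compute and a shell command to move; the robot and the scene stay as the last step left them, time stands still between calls to the robot, and variables do not carry over. Pictures are saved under pics/ and viewed, at most 14 in all, crops included, and the job is handed in when it is done.

```bash
mkdir -p pics; cat > h.py <<'E'
import numpy as np, cv2
from plant import *
from scipy.spatial.transform import Rotation as R
def save(p,n): cv2.imwrite('pics/'+n,p['color'][:,:,::-1])
def Tcw(p):
    if 'camera_from_world' in p: return np.linalg.inv(np.array(p['camera_from_world']))
    s=p['st']; T=np.eye(4); T[:3,:3]=R.from_rotvec(s['tool_rot']).as_matrix(); T[:3,3]=s['tool_pos']
    return T@np.array(p['hand_eye'])
def cap(n):
    s=state(); p=capture(n); p['st']=s; return p
def cloud(p,mask):
    v,u=np.nonzero(mask&(p['z_map']>0)); z=p['z_map'][v,u]
    K=np.array([[p['fx'],0,p['cx']],[0,p['fy'],p['cy']],[0,0,1]])
    q=cv2.undistortPoints(np.c_[u,v].astype(np.float64)[:,None],K,np.array(p['dist']))[:,0]
    P=np.c_[q[:,0]*z,q[:,1]*z,z]; T=Tcw(p)
    return P@T[:3,:3].T+T[:3,3]
def box(P,zlo,zhi):
    Q=P[(P[:,2]>zlo)&(P[:,2]<zhi)][:,:2].astype(np.float32)
    return cv2.minAreaRect(Q), len(Q)
E
python3 - <<'E'
from h import *
np.set_printoptions(precision=3,suppress=True)
ps={n:cap(n) for n in('scene','side')}
for n,p in ps.items():
    save(p,n+'0.png')
    for q in ['balance','scraper','rod','chip0','poise','piston','socket','spool','plugs','spray','wrench','gauge']:
        for d in look_for(p,q)[:4]: print(n,q,np.round(d['xyz'],3),round(d['confidence'],2))
    for q in ['pan_top','poise_tab','tray_in','rod','scraper','balance']:
        for d in spot_point(p,q)[:3]: print(n,'PT',q,np.round(d['xyz'],3),round(d['confidence'],2))
print(state())
E
```

```text
scene balance [0.621 0.177 0.04 ] 0.96
scene scraper [ 0.481 -0.086  0.03 ] 0.88
scene scraper [ 0.367 -0.084  0.029] 0.66
scene scraper [ 0.302 -0.273  0.03 ] 0.64
scene rod [0.187 0.325 0.02 ] 0.94
scene rod [0.465 0.099 0.024] 0.42
scene chip0 [0.37  0.263 0.034] 0.26
scene poise [ 0.658 -0.13   0.118] 0.58
scene piston [ 0.502 -0.265  0.033] 0.64
scene spool [ 0.456 -0.01   0.006] 0.39
scene plugs [0.369 0.264 0.037] 0.96
scene spray [ 0.67  -0.398  0.136] 0.66
scene wrench [ 0.511 -0.459  0.009] 0.8
scene wrench [0.37  0.259 0.036] 0.69
scene gauge [0.601 0.445 0.029] 0.63
scene PT pan_top [0.604 0.177 0.154] 0.65
scene PT tray_in [0.582 0.3   0.004] 0.98
scene PT rod [ 0.178  0.328 -0.   ] 0.95
scene PT rod [ 0.529 -0.449 -0.001] 0.56
scene PT rod [0.482 0.088 0.003] 0.41
scene PT scraper [ 0.358 -0.084  0.003] 0.69
scene PT scraper [ 0.47  -0.083  0.001] 0.62
scene PT scraper [ 0.286 -0.274 -0.   ] 0.53
scene PT balance [ 0.623  0.037 -0.   ] 0.73
scene PT balance [0.605 0.179 0.156] 0.58
side balance [0.616 0.049 0.083] 0.94
side balance [ 0.445 -0.015  0.014] 0.46
side scrap
[... 705 characters left out ...]
PT rod [ 0.176  0.32  -0.002] 0.63
side PT rod [ 0.48   0.086 -0.   ] 0.57
side PT scraper [ 0.286 -0.271  0.   ] 0.89
side PT scraper [ 0.364 -0.082  0.002] 0.85
side PT scraper [ 0.477 -0.086 -0.004] 0.65
side PT balance [0.625 0.035 0.002] 0.89
{'clock': 1.9, 'joint_positions': array([-0.179,  0.528,  1.433,  0.   ,  1.181, -0.179]), 'qd': array([ 0.001, -0.001, -0.001,  0.001, -0.002,  0.001]), 'effort': array([  0.   , -44.   , -17.698,   0.063,   0.05 ,  -0.   ]), 'tool_pos': array([0.625, 0.   , 0.223]), 'tool_rot': array([-2.221, -2.221, -0.   ]), 'ft_force': array([ 1.046, -0.376, -0.65 ]), 'torque': array([ 0.012, -0.045,  0.004]), 'grip_force': 0.0, 'finger_gap': 1.00122473141312}
```

View pictures.

View pics/scene0.png

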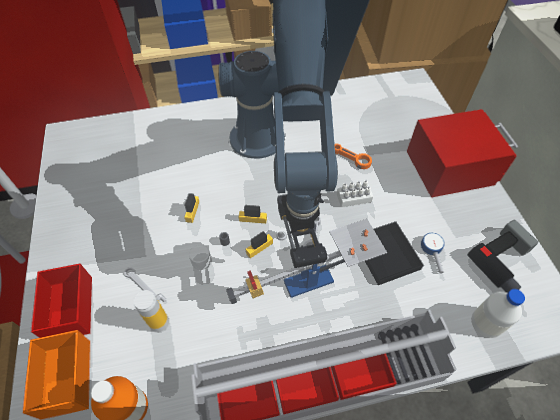

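View pics/side0.png

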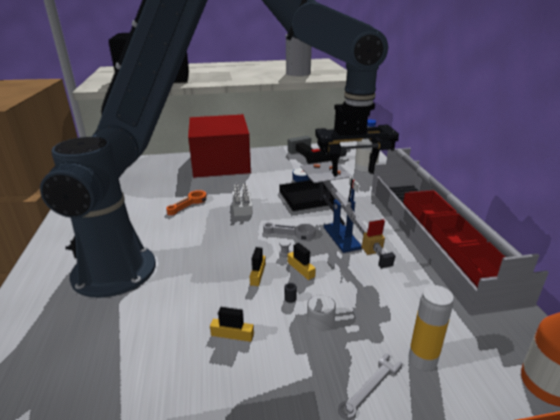

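```bash
python3 - <<'E'
from h import *
np.set_printoptions(precision=3,suppress=True)
p=cap('wrist'); save(p,'w0.png'); print(p['hand_eye'],p['fx'])
for q in ['scraper','rod','chip0','balance']:
    for m in masks_of(p,q)[:4]:
        P=cloud(p,m['region'])
        if len(P)>20: print(q,m['confidence'],P.mean(0),cv2.minAreaRect(P[:,:2].astype(np.float32)))
s=cap('scene')
for q in ['scraper','rod']:
    for m in masks_of(s,q)[:4]:
        P=cloud(s,m['region'])
        if len(P)>20: print(q,m['confidence'],np.median(P,0),box(P,.005,.034))
v=s['color'][195:315,220:430]; cv2.imwrite('pics/s1.png',cv2.resize(v[:,:,::-1],None,fx=3.8,fy=3.8))
E
```

```text
[[ 0.001 -0.969 -0.247  0.067]
 [ 1.     0.001 -0.     0.001]
 [ 0.001 -0.247  0.969 -0.162]
 [ 0.     0.     0.     1.   ]] 357.48686363548853
scraper 0.62 [ 0.471 -0.061  0.035] ((0.4583912193775177, -0.06881003826856613), (0.04392154514789581, 0.04590081050992012), 25.80690574645996)
scraper 0.57 [ 0.38  -0.047  0.022] ((0.3767075538635254, -0.04940829426050186), (0.016235368326306343, 0.024632882326841354), 68.36100006103516)
rod 0.8 [0.482 0.089 0.02 ] ((0.48209449648857117, 0.09790356457233429), (0.07177876681089401, 0.1541145145893097), 58.07011032104492)
balance 0.88 [0.616 0.061 0.109] ((0.6436125040054321, 0.015082448720932007), (0.11879879236221313, 0.2801397144794464), 17.606494903564453)
scraper 0.84 [ 0.371 -0.085  0.032] (((0.36564311385154724, -0.08460036665201187), (0.08809410035610199, 0.02707970142364502), 71.91645812988281), 188)
scraper 0.79 [ 0.483 -0.087  0.033] (((0.4774952530860901, -0.08440469950437546), (0.024387264624238014, 0.09061074256896973), 26.046720504760742), 188)
scraper 0.74 [ 0.303 -0.275  0.033] (((0.28850704431533813, -0.27531859278678894), (0.02437521144747734, 0.08964609354734421), 68.06517028808594), 147)
scraper 0.63 [ 0.506 -0.267  0.027] (((0.49990448355674744, -0.2668526768684387), (0.0258342158049345, 0.058568306267261505), 6.549331188201904), 92)
rod 0.61 [0.192 0.334 0.019] (((0.18659484386444092, 0.3160099387168884), (0.14004720747470856, 0.06807666271924973), 51.310302734375), 264)
rod 0.4 [0.451 0.105 0.022] (((0.4627114236354828, 0.09447464346885681), (0.017438072711229324, 0.11419354379177094), 53.21169662475586), 60)
```

View pics/w0.png

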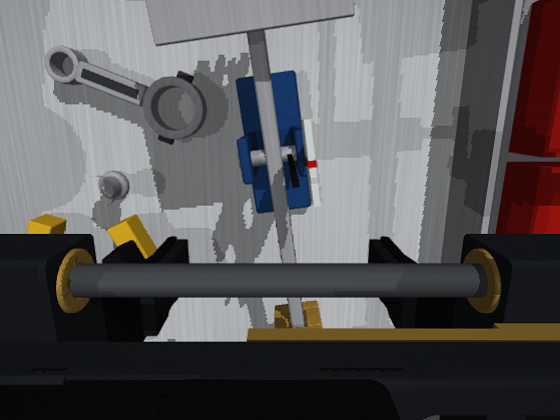

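```bash
python3 -m jog '{"linear":[[-0.56,-0.98,0],[-0.56,-0.98,0],[-0.56,-0.98,0],[-0.56,-0.98,0],[-0.56,-0.98,0]],"roll":[0,0,0,0,0]}' 55
python3 -m jog '{"linear":[[0,0,0.4],[0,0,0.4],[0,0,0.4],[0,0,0.4],[0,0,0]],"roll":[-0.8,-0.8,-0.8,-0.8,0]}'
python3 - <<'E'
from h import *
np.set_printoptions(precision=4,suppress=True)
s=cap('scene'); c=s['color'].astype(int)
w=cap('wrist'); save(w,'w1.png')
for m in masks_of(w,'scraper')[:3]:
    P=cloud(w,m['region']); print('wscr',m['confidence'],np.median(P,0),box(P,.02,.034),box(P,.06,.08))
hsv=cv2.cvtColor(s['color'],cv2.COLOR_RGB2HSV)
al=cloud(s,s['z_map']>0); 
vv,uu=np.nonzero(s['z_map']>0)
pan=(al[:,2]>.145)&(al[:,2]<.175)&(abs(al[:,0]-.604)<.1)&(abs(al[:,1]-.175)<.1)
P=al[pan]; print('pan',np.median(P,0),cv2.minAreaRect(P[:,:2].astype(np.float32)),len(P))
H=hsv[vv,uu]
cp=pan&(H[:,1]>90); Q=al[cp]; print(len(Q)); print(np.c_[uu[cp],vv[cp],Q])
E
```

```text
clock: 2.8
tool_pos: [0.4769, -0.0845, 0.2227]
tool_rot: [2.221, 2.222, 0.0]
ft_force: [0.2, -0.9, 0.5]
finger_gap: 0.668
grip_force: 0.0
clock: 3.3
tool_pos: [0.477, -0.0837, 0.1735]
tool_rot: [-1.673, -2.656, 0.001]
ft_force: [-0.3, -0.0, 0.5]
finger_gap: 0.63
grip_force: 0.0
wscr 0.76 [ 0.4721 -0.0739  0.069 ] (((0.4763331115245819, -0.08443393558263779), (0.02379036508500576, 0.08961561322212219), 24.850601196289062), 1003) (((0.476263165473938, -0.08438488841056824), (0.020026924088597298, 0.04973631724715233), 25.770193099975586), 1615)
wscr 0.68 [ 0.3702 -0.0787  0.0528] (((0.3650663197040558, -0.08495435118675232), (0.08963148295879364, 0.024538084864616394), 72.0901107788086), 1418) (((0.3646068871021271, -0.08504240214824677), (0.05078013986349106, 0.02047485113143921), 70.19284057617188), 1979)
pan [0.6053 0.1733 0.1547] ((0.6022924184799194, 0.17499342560768127), (0.12234510481357574, 0.12263862788677216), 6.534677505493164) 1628
66
[[365.     230.       0.5764   0.2047   0.1623]
 [366.     230.       0.5776   0.207    0.1634]
 [367.     230.       0.5771   0.2105   0.161
[... 2327 characters left out ...]
  0.6297   0.1517   0.1615]
 [364.     250.       0.6343   0.1824   0.1573]
 [365.     250.       0.6361   0.1843   0.1596]
 [351.     251.       0.6318   0.1452   0.1622]
 [352.     251.       0.6322   0.148    0.1618]
 [353.     251.       0.6337   0.1501   0.1636]
 [351.     252.       0.635    0.1441   0.1627]
 [352.     252.       0.6351   0.1471   0.1617]
 [353.     252.       0.6371   0.1488   0.1644]
 [351.     253.       0.6395   0.1422   0.1657]
 [352.     253.       0.6385   0.1458   0.1625]
 [353.     253.       0.6394   0.1483   0.1632]
 [351.     254.       0.6398   0.1428   0.1605]
 [352.     254.       0.6386   0.1466   0.1568]
 [353.     254.       0.6402   0.1486   0.1589]]
```

```bash
python3 -m jog '{"linear":[[0,0,0.93],[0,0,0.93],[0,0,0.93],[0,0,0.93],[0,0,0.93]],"roll":[0,0,0,0,0]}'
python3 -m jog '{"linear":[[0,0,0],[0,0,0],[0,0,0],[0,0,0],[0,0,0]],"roll":[0,0,0,0,0]}' 0
python3 -m jog '{"linear":[[0,0,0],[0,0,0],[0,0,-0.1],[0,0,-0.5],[0,0,-1]],"roll":[0,0,0,0,0]}'
```

```text
clock: 3.95
tool_pos: [0.4792, -0.0844, 0.0348]
tool_rot: [1.675, 2.655, 0.001]
ft_force: [0.3, -0.0, -0.6]
finger_gap: 0.634
grip_force: 0.0
clock: 4.45
tool_pos: [0.4787, -0.0843, 0.0363]
tool_rot: [1.673, 2.656, 0.001]
ft_force: [-0.8, -0.1, 0.2]
finger_gap: 0.266
grip_force: 0.3
clock: 4.95
tool_pos: [0.4763, -0.0833, 0.0821]
tool_rot: [-1.672, -2.654, 0.001]
ft_force: [0.0, -0.2, -0.7]
finger_gap: 0.226
grip_force: 30.0
```

```bash
python3 -m jog '{"linear":[[0,0,-1],[0,0,-1],[0,0,-1],[0,0,-1],[0,0,-1]],"roll":[0,0,0,0,0]}'
python3 -m jog '{"linear":[[0,0,-1],[0,0,-0.27],[0.4,0.8,0],[0.5,1,0],[0.5,1,0]],"roll":[0,0,0,0,0]}'
python3 -m jog '{"linear":[[0.5,1,0],[0.5,1,0],[0.5,1,0],[0.5,1,0],[0.1,0.17,0]],"roll":[0,0,0,0,0]}'
python3 -m jog '{"linear":[[0,0,0],[0,0,0],[0,0,0],[0,0,0],[0,0,0]],"roll":[-0.91,-0.91,-0.91,-0.91,-0.91]}'
python3 -m jog '{"linear":[[0,0,0],[0,0,0],[0,0,0],[0,0,0],[0,0,0]],"roll":[-0.91,-0.91,-0.91,-0.91,-0.91]}'
python3 -m jog '{"linear":[[0,0,0],[0,0,0],[0,0,0],[0,0,0],[0,0,0]],"roll":[0,0,0,0,0]}'
python3 - <<'E'
from h import *
np.set_printoptions(precision=4,suppress=True)
s=cap('side');save(s,'sd1.png')
w=cap('wrist');save(w,'w2.png')
M=R.from_rotvec(w['st']['tool_rot']).as_matrix(); print(M)
al=cloud(w,w['z_map']>0)
P=al[(al[:,2]>.145)&(al[:,2]<.158)&(abs(al[:,0]-.604)<.1)&(abs(al[:,1]-.175)<.1)]
print('pan',np.median(P,0),cv2.minAreaRect(P[:,:2].astype(np.float32)),len(P))
E
```

```text
clock: 5.45
tool_pos: [0.4773, -0.0836, 0.2342]
tool_rot: [-1.674, -2.658, 0.0]
ft_force: [0.9, -0.7, -1.0]
finger_gap: 0.227
grip_force: 30.0
clock: 5.95
tool_pos: [0.5352, -0.0091, 0.2699]
tool_rot: [-1.675, -2.655, 0.001]
ft_force: [1.1, -0.2, -1.1]
finger_gap: 0.229
grip_force: 30.0
clock: 6.45
tool_pos: [0.6222, 0.1039, 0.269]
tool_rot: [-1.669, -2.659, -0.001]
ft_force: [-1.1, -0.3, -1.5]
finger_gap: 0.225
grip_force: 30.0
clock: 6.95
tool_pos: [0.6198, 0.1005, 0.2695]
tool_rot: [-0.752, -3.047, 0.002]
ft_force: [0.4, 0.2, -0.9]
finger_gap: 0.229
grip_force: 30.0
clock: 7.45
tool_pos: [0.6198, 0.1004, 0.2695]
tool_rot: [0.237, -3.129, 0.0]
ft_force: [0.0, 0.1, -1.6]
finger_gap: 0.228
grip_force: 30.0
clock: 7.95
tool_pos: [0.6211, 0.101, 0.2711]
tool_rot: [0.229, -3.133, 0.0]
ft_force: [-0.8, -0.3, -1.9]
finger_gap: 0.229
grip_force: 30.0
[[-0.9893 -0.1456 -0.    ]
 [-0.1456  0.9893 -0.    ]
 [ 0.     -0.     -1.    ]]
pan [0.5864 0.1714 0.1542] ((0.6023887991905212, 0.17531055212020874), (0.11969147622585297, 0.12016547471284866), 8.39213752746582) 17271
```

View pics/w2.png

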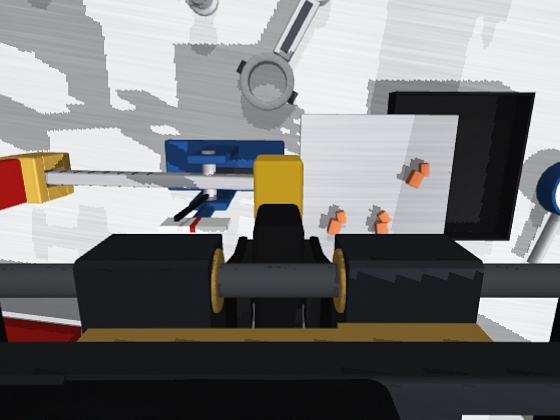

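```bash
python3 -m jog '{"linear":[[0,0,0.6],[0,0,0.8],[0,0,0.8],[0,0,0.43],[0,0,0]],"roll":[0,0,0,0,0]}'
python3 -m jog '{"linear":[[0,0,0],[0,0.1,0],[0,0.2,0],[0,0.3,0],[0,0.4,0]],"roll":[0,0,0,0,0]}'
python3 - <<'E'
from h import *
np.set_printoptions(precision=4,suppress=True)
w=cap('side');
al=cloud(w,w['z_map']>0); hsv=cv2.cvtColor(w['color'],cv2.COLOR_RGB2HSV)[w['z_map']>0]
y=(hsv[:,0]>20)&(hsv[:,0]<32)&(hsv[:,1]>150)&(al[:,2]>.13)&(abs(al[:,0]-.62)<.1)&(abs(al[:,1]-.13)<.07)
print(y.sum(),al[y].min(0) if y.any() else 0,al[y].max(0) if y.any() else 0)
cv2.imwrite('pics/sd2.png',cv2.resize(w['color'][100:260,240:440,::-1],None,fx=3.5,fy=3.5))
print(state()['tool_pos'],state()['ft_force'])
E
```

```text
clock: 8.55
tool_pos: [0.6197, 0.1011, 0.1902]
tool_rot: [0.23, -3.128, -0.001]
ft_force: [0.7, -0.0, -1.1]
finger_gap: 0.228
grip_force: 30.0
clock: 9.05
tool_pos: [0.6169, 0.1315, 0.1928]
tool_rot: [-0.229, 3.132, 0.0]
ft_force: [0.3, 0.5, -0.8]
finger_gap: 0.23
grip_force: 30.0
299 [0.5706 0.1096 0.1604] [0.6575 0.1409 0.1978]
[0.6162 0.1339 0.1927] [ 0.492   1.5879 -1.2958]
```

View pics/sd2.png

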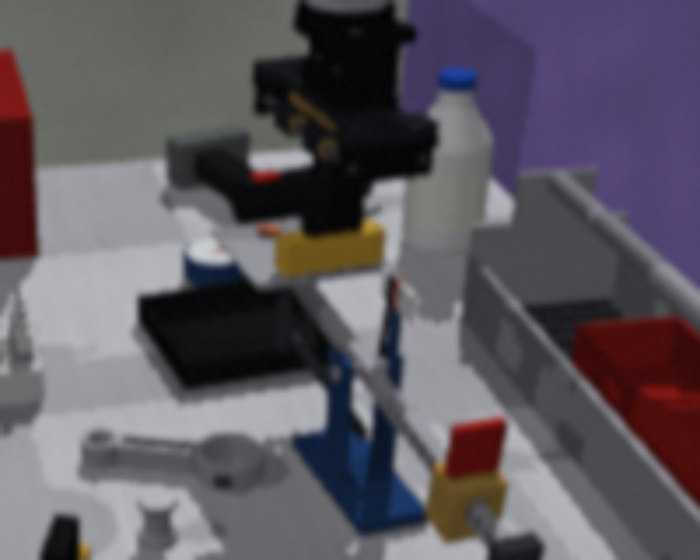

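```bash
python3 -m jog '{"linear":[[0,0.35,0.05],[0,0.45,0],[0,0.45,0],[0,0.45,0],[0,0.45,0]],"roll":[0,0,0,0,0]}'
python3 -m jog '{"linear":[[0,0.45,0],[0,0.45,0],[0,0.45,0],[0,0.1,0],[0,0,0]],"roll":[0,0,0,0,0]}'
python3 -m jog '{"linear":[[0,0,0],[0,-0.3,-0.3],[0,-0.8,-1],[0,-1,-1],[0,-1,-0.4]],"roll":[0,0,0,0,0]}'
python3 - <<'E'
from h import *
np.set_printoptions(precision=4,suppress=True)
w=cap('wrist');save(w,'w3.png')
al=cloud(w,w['z_map']>0); hsv=cv2.cvtColor(w['color'],cv2.COLOR_RGB2HSV)[w['z_map']>0]
y=(hsv[:,0]<16)&(hsv[:,1]>110)&(abs(al[:,0]-.6)<.15)&(al[:,1]>.1)
print(y.sum()); 
for z in [(.0,.05),(.05,.2)]:
  k=y&(al[:,2]>z[0])&(al[:,2]<z[1]); print(z,k.sum(), al[k].mean(0) if k.any() else 0)
E
```

```text
clock: 9.6
tool_pos: [0.6071, 0.1959, 0.1907]
tool_rot: [0.231, -3.133, -0.0]
ft_force: [0.8, 0.6, 0.2]
finger_gap: 0.227
grip_force: 30.0
clock: 10.1
tool_pos: [0.6008, 0.2383, 0.1907]
tool_rot: [0.232, -3.133, 0.0]
ft_force: [-0.8, 0.1, -1.3]
finger_gap: 0.228
grip_force: 30.0
clock: 10.6
tool_pos: [0.6167, 0.1437, 0.276]
tool_rot: [-0.229, 3.126, -0.001]
ft_force: [1.4, 0.2, -0.8]
finger_gap: 0.226
grip_force: 30.0
31
(0.0, 0.05) 25 [0.5959 0.4477 0.0302]
(0.05, 0.2) 0 0
```

View pics/w3.png

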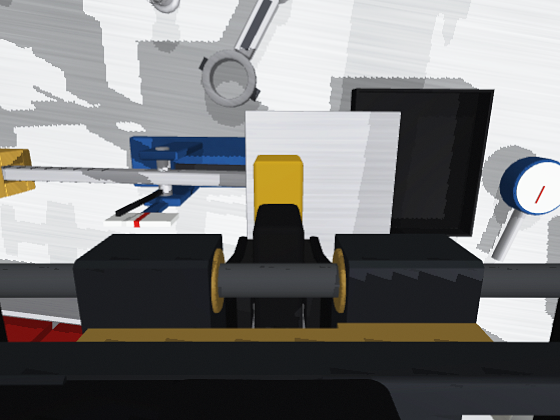

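```bash
python3 -m jog '{"linear":[[0,0,0],[0,0,0],[0,0,0],[0,0,0],[0,0,0]],"roll":[0.91,0.91,0.91,0.91,0.91]}'
python3 -m jog '{"linear":[[0,0,0],[0,0,0],[0,0,0],[0,0,0],[0,0,0]],"roll":[0.91,0.91,0.91,0.91,0.91]}'
python3 -m jog '{"linear":[[-0.3,-0.45,0],[-0.6,-0.94,0],[-0.6,-0.94,0],[-0.6,-0.94,0],[-0.6,-0.94,0]],"roll":[0,0,0,0,0]}'
python3 -m jog '{"linear":[[-0.6,-0.94,0],[-0.6,-0.94,0],[-0.6,-0.94,0],[-0.3,-0.45,0],[0,0,0]],"roll":[0,0,0,0,0]}'
python3 - <<'E'
from h import *
np.set_printoptions(precision=4,suppress=True)
print(state()['tool_pos'])
w=cap('scene');save(w,'sc3.png')
al=cloud(w,w['z_map']>0); hsv=cv2.cvtColor(w['color'],cv2.COLOR_RGB2HSV)
y=(hsv[...,0]<18)&(hsv[...,1]>100)&(w['z_map']>0)
y[:215]=0;y[300:]=0;y[:,:310]=0;y[:,430:]=0
n,l,st,c=cv2.connectedComponentsWithStats(y.astype(np.uint8))
for i in range(1,n): print(c[i],st[i,4],np.median(cloud(w,l==i),0))
cv2.imwrite('pics/sc3c.png',cv2.resize(w['color'][200:300,220:440,::-1],None,fx=3.6,fy=3.6))
E
```

```text
clock: 11.15
tool_pos: [0.6147, 0.1442, 0.2723]
tool_rot: [0.77, 3.045, -0.001]
ft_force: [0.3, -0.5, -1.0]
finger_gap: 0.23
grip_force: 30.0
clock: 11.65
tool_pos: [0.6147, 0.1443, 0.2723]
tool_rot: [1.683, 2.652, -0.0]
ft_force: [0.2, 0.4, -0.5]
finger_gap: 0.227
grip_force: 30.0
clock: 12.15
tool_pos: [0.5339, 0.0156, 0.2721]
tool_rot: [1.671, 2.66, -0.002]
ft_force: [0.4, 0.5, -0.8]
finger_gap: 0.223
grip_force: 30.0
clock: 12.65
tool_pos: [0.4724, -0.0838, 0.2722]
tool_rot: [-1.676, -2.657, 0.002]
ft_force: [-0.7, -0.3, -1.3]
finger_gap: 0.229
grip_force: 30.0
[ 0.4724 -0.0838  0.2722]
[315.4 260.1] 10 [0.6451 0.0399 0.18  ]
[378.8333 262.3889] 18 [0.6118 0.2624 0.0103]
[384.8824 274.2353] 34 [0.6568 0.2669 0.0133]
```

View pics/sc3c.png

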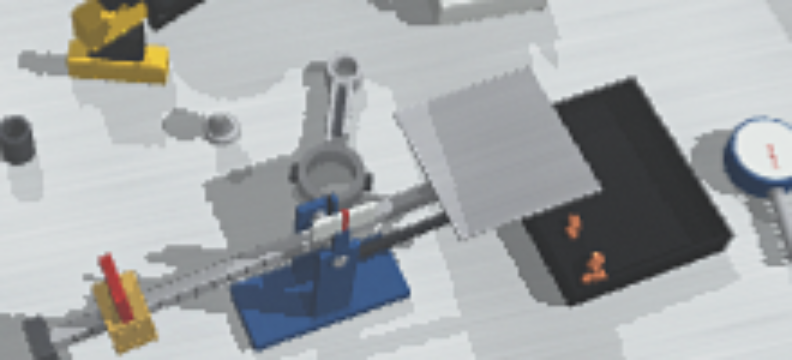

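```bash
python3 -m jog '{"linear":[[-0.06,0.12,0.96],[0,0,0.96],[0,0,0.96],[0,0,0.96],[0,0,0.96]],"roll":[0,0,0,0,0]}'
python3 -m jog '{"linear":[[0,0,0.96],[0,0,0.96],[0,0,0.7],[0,0,0.15],[0,0,0]],"roll":[0,0,0,0,0]}'
python3 -m jog '{"linear":[[0,0,0.05],[0,0,0.05],[0,0,0],[0,0,0],[0,0,0]],"roll":[0,0,0,0,0]}'
```

```text
clock: 13.2
tool_pos: [0.4789, -0.081, 0.127]
tool_rot: [1.67, 2.66, 0.0]
ft_force: [0.6, -0.3, -0.6]
finger_gap: 0.226
grip_force: 30.0
clock: 13.7
tool_pos: [0.4785, -0.081, 0.0443]
tool_rot: [-1.672, -2.659, 0.0]
ft_force: [0.3, -0.2, -0.9]
finger_gap: 0.228
grip_force: 30.0
clock: 14.2
tool_pos: [0.4787, -0.0814, 0.0421]
tool_rot: [1.674, 2.658, 0.0]
ft_force: [-0.1, -0.8, -2.7]
finger_gap: 0.23
grip_force: 30.0
```

```bash
python3 -m jog '{"linear":[[0,0,0.05],[0,0,0.05],[0,0,0],[0,0,0],[0,0,0]],"roll":[0,0,0,0,0]}'
python3 -m jog '{"linear":[[0,0,0.05],[0,0,0],[0,0,0],[0,0,0],[0,0,0]],"roll":[0,0,0,0,0]}'
```

```text
clock: 14.7
tool_pos: [0.4784, -0.0813, 0.0386]
tool_rot: [-1.674, -2.658, 0.0]
ft_force: [-1.0, -0.2, -1.3]
finger_gap: 0.225
grip_force: 30.0
clock: 15.2
tool_pos: [0.4785, -0.0813, 0.0372]
tool_rot: [1.674, 2.658, -0.0]
ft_force: [0.6, -0.6, -1.9]
finger_gap: 0.228
grip_force: 30.0
```

```bash
python3 -m jog '{"linear":[[0,0,0.04],[0,0,0],[0,0,0],[0,0,0],[0,0,0]],"roll":[0,0,0,0,0]}'
python3 -m jog '{"linear":[[0,0,0.04],[0,0,0],[0,0,0],[0,0,0],[0,0,0]],"roll":[0,0,0,0,0]}'
```

```text
clock: 15.7
tool_pos: [0.4786, -0.0813, 0.0361]
tool_rot: [1.674, 2.658, 0.0]
ft_force: [0.4, 0.6, 3.9]
finger_gap: 0.226
grip_force: 30.0
clock: 16.2
tool_pos: [0.4786, -0.0813, 0.0361]
tool_rot: [1.673, 2.658, 0.0]
ft_force: [-2.8, 0.6, 14.7]
finger_gap: 0.23
grip_force: 30.0
```

```bash
python3 -m jog '{"linear":[[0,0,0],[0,0,0],[0,0,0],[0,0,0],[0,0,0]],"roll":[0,0,0,0,0]}' 60
python3 -m jog '{"linear":[[0,0,-0.3],[0,0,-0.9],[0,0,-1],[0,0,-1],[0,0,-1]],"roll":[0,0,0,0,0]}'
python3 -m jog '{"linear":[[0,0,-1],[0.5,0.15,-0.5],[1,0.33,0],[1,0.33,0],[1,0.33,0]],"roll":[0,0,0,0,0]}'
python3 -m jog '{"linear":[[1,0.33,0],[1,0.33,0],[0.78,0.28,0],[0,0,0],[0,0,0]],"roll":[0,0,0,-1,-1]}'
python3 -m jog '{"linear":[[0,0,0],[0,0,0],[0,0,0],[0,0,0],[0,0,0]],"roll":[-1,-1,-0.06,0,0]}'
python3 - <<'E'
from h import *
np.set_printoptions(precision=4,suppress=True)
w=cap('wrist');save(w,'w4.png'); print(w['st']['tool_pos'])
for m in masks_of(w,'rod')[:2]:
    P=cloud(w,m['region']); P=P[(P[:,2]>.01)&(P[:,2]<.03)]; print('rod',m['confidence'],np.median(P,0),box(P,.012,.03))
for m in spot_point(w,'rod')[:2]: print(m)
s=cap('scene')
for m in masks_of(s,'scraper')[:3]:
    P=cloud(s,m['region']); print('scr',np.median(P,0),P[:,2].max(),box(P,.005,.034))
E
```

```text
clock: 16.7
tool_pos: [0.4784, -0.0813, 0.0345]
tool_rot: [-1.674, -2.658, 0.0]
ft_force: [-0.4, -0.3, 0.1]
finger_gap: 0.597
grip_force: 0.0
clock: 17.2
tool_pos: [0.4782, -0.0811, 0.1624]
tool_rot: [1.674, 2.658, 0.0]
ft_force: [0.7, -0.9, -0.4]
finger_gap: 0.688
grip_force: 0.0
clock: 17.7
tool_pos: [0.4635, 0.0292, 0.2066]
tool_rot: [1.675, 2.657, 0.001]
ft_force: [0.2, 0.4, 0.4]
finger_gap: 0.685
grip_force: 0.0
clock: 18.2
tool_pos: [0.4527, 0.1166, 0.2063]
tool_rot: [1.276, 2.87, 0.0]
ft_force: [0.3, -0.0, -0.1]
finger_gap: 0.687
grip_force: 0.0
clock: 18.7
tool_pos: [0.4533, 0.1156, 0.2059]
tool_rot: [0.867, 3.02, 0.0]
ft_force: [-0.4, 0.1, 0.8]
finger_gap: 0.688
grip_force: 0.0
[0.4533 0.1156 0.2059]
rod 0.64 [0.4703 0.0982 0.022 ] (((0.47057878971099854, 0.10502126812934875), (0.07016517221927643, 0.1289617121219635), 58.42921447753906), 2669)
{'xyz': [0.4765, 0.0876, 0.0033], 'confidence': 0.7}
scr [ 0.3016 -0.2754  0.0331] 0.07545477665517764 (((0.288967490196228, -0.27549511194229126), (0.025319531559944153, 0.09139461070299149), 67.92560577392578), 146)
scr [ 0.3704 -0.0853  0.0333] 0.07685753538666562 (((0.3649839162826538, -0.08544647693634033), (0.08826618641614914, 0.04442914202809334), 56.035301208496094), 191)
scr [ 0.485  -0.0825  0.0322] 0.07620734591334877 (((0.4795626699924469, -0.08095504343509674), (0.02554103545844555, 0.09074912220239639), 24.800939559936523), 199)
```

View pics/w4.png

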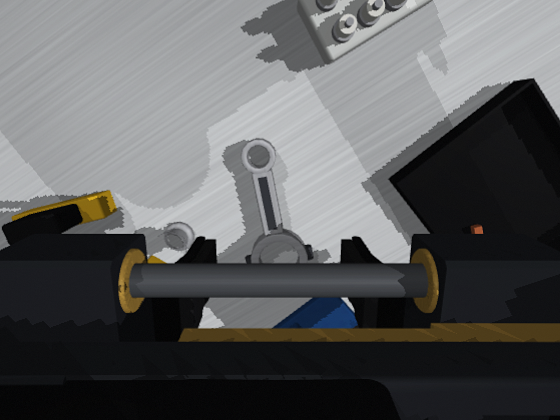

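```bash
cat >> h.py <<'E'
def onplane(p,uv,z):
    K=np.array([[p['fx'],0,p['cx']],[0,p['fy'],p['cy']],[0,0,1]])
    q=cv2.undistortPoints(np.array(uv,float).reshape(-1,1,2),K,np.array(p['dist']))[:,0]
    T=Tcw(p); d=np.c_[q,np.ones(len(q))]@T[:3,:3].T; o=T[:3,3]
    return o+d*((z-o[2])/d[:,2])[:,None]
E
python3 - <<'E'
from h import *
np.set_printoptions(precision=4,suppress=True)
w=cap('wrist'); print(w['st']['tool_pos'])
a=onplane(w,[(258,155),(270,205),(274,228)],.022); print(a)
d=a[0]-a[2]; print(np.degrees(np.arctan2(d[1],d[0])))
st=w['st']; w['st']={'tool_pos':[.625,0,.223],'tool_rot':[-2.2214,-2.2214,0]}
b=onplane(w,[(62,63),(174,106)],.022); print(b); d=b[0]-b[1]; print(np.degrees(np.arctan2(d[1],d[0])),np.linalg.norm(d))
E
```

```text
[0.4533 0.1155 0.2057]
[[0.4182 0.1143 0.022 ]
 [0.4663 0.0976 0.022 ]
 [0.4888 0.0882 0.022 ]]
159.7491761756126
[[0.4194 0.114  0.022 ]
 [0.5228 0.0749 0.022 ]]
159.2990944168714 0.11056292855552997
```

```bash
python3 -m jog '{"linear":[[-0.33,-0.4,0],[0,0,0],[0,0,0],[0,0,0.5],[0,0,0.95]],"roll":[0,-0.72,-0.72,0,0]}'
python3 -m jog '{"linear":[[0,0,0.95],[0,0,0.95],[0,0,0.95],[0,0,0.95],[0,0,0.75]],"roll":[0,0,0,0,0]}'
python3 -m jog '{"linear":[[0,0,0.4],[0,0,0.2],[0,0,0],[0,0,0],[0,0,0]],"roll":[0,0,0,0,0]}'
```

```text
clock: 19.5
tool_pos: [0.4575, 0.1001, 0.1634]
tool_rot: [0.556, 3.086, 0.002]
ft_force: [-0.1, 0.2, 0.2]
finger_gap: 0.688
grip_force: 0.0
clock: 20.0
tool_pos: [0.4553, 0.1001, 0.0243]
tool_rot: [-0.557, -3.091, 0.0]
ft_force: [-0.1, -0.5, 0.7]
finger_gap: 0.693
grip_force: 0.0
clock: 20.5
tool_pos: [0.4561, 0.1002, 0.0087]
tool_rot: [0.556, 3.09, 0.001]
ft_force: [0.8, 0.2, -0.6]
finger_gap: 0.689
grip_force: 0.0
```

```bash
python3 -m jog '{"linear":[[0,0,0.1],[0,0,0],[0,0,0],[0,0,0],[0,0,0]],"roll":[0,0,0,0,0]}' 0
python3 -m jog '{"linear":[[0,0,0],[0.2,0,0],[0.4,0,0],[0.4,0,0],[0.2,0,0]],"roll":[0,0,0,0,0]}'
python3 -m jog '{"linear":[[0,0,0],[0,0,0],[0,0,0],[0,0,0],[0,0,0]],"roll":[0,0,0,0,0]}' 50
python3 -m jog '{"linear":[[-0.3,0,0],[-0.4,0,0],[-0.2,0,0],[0,0,0],[0,0,0]],"roll":[0,0,0,0,0]}'
```

```text
clock: 21.0
tool_pos: [0.4554, 0.1001, 0.0048]
tool_rot: [0.556, 3.092, 0.0]
ft_force: [0.3, 0.1, -0.8]
finger_gap: 0.318
grip_force: 0.0
clock: 21.5
tool_pos: [0.4192, 0.1133, 0.0048]
tool_rot: [-0.555, -3.09, 0.001]
ft_force: [1.5, -0.3, -2.0]
finger_gap: 0.226
grip_force: 29.9
clock: 22.0
tool_pos: [0.4219, 0.1126, 0.0047]
tool_rot: [0.557, 3.092, 0.0]
ft_force: [0.2, -0.2, 0.0]
finger_gap: 0.547
grip_force: 0.0
clock: 22.5
tool_pos: [0.447, 0.1031, 0.0047]
tool_rot: [-0.557, -3.091, 0.0]
ft_force: [0.4, 0.5, -0.2]
finger_gap: 0.58
grip_force: 0.0
```

```bash
python3 -m jog '{"linear":[[0,0,0],[0,0,0],[0,0,0],[0,0,0],[0,0,0]],"roll":[0,0,0,0,0]}' 0
python3 -m jog '{"linear":[[0,0,0],[0,0,0],[0,0,-0.2],[0,0,-0.4],[0,0,-0.4]],"roll":[0,0,0,0,0]}'
python3 -m jog '{"linear":[[0,0,0],[0,0,0],[0,0,0],[0,0,0],[0,0,0]],"roll":[0,0,0,0,0]}'
python3 - <<'E'
from h import *
np.set_printoptions(precision=4,suppress=True)
print(state()['torque'],state()['ft_force'])
w=cap('side')
for m in masks_of(w,'rod')[:2]:
    P=cloud(w,m['region']); c=P.mean(0); print(m['confidence'],c)
    d=np.array([-.9367,.35]); t=(P[:,:2]-state()['tool_pos'][:2])@d
    for lo,hi in[(-.08,-.05),(-.05,-.02),(.02,.05),(.06,.09)]:
        k=(t>lo)&(t<hi); print(lo,k.sum(),np.percentile(P[k,2],[50,90]) if k.sum()>3 else 0)
E
```

```text
clock: 23.0
tool_pos: [0.4468, 0.1033, 0.0048]
tool_rot: [-0.556, -3.092, 0.0]
ft_force: [-0.4, -0.9, 0.6]
finger_gap: 0.226
grip_force: 30.0
clock: 23.5
tool_pos: [0.4466, 0.1033, 0.0353]
tool_rot: [-0.556, -3.091, 0.0]
ft_force: [-0.3, -0.4, -3.4]
finger_gap: 0.224
grip_force: 30.0
clock: 24.0
tool_pos: [0.4467, 0.1033, 0.0344]
tool_rot: [-0.556, -3.091, 0.0]
ft_force: [-0.6, -0.5, -4.9]
finger_gap: 0.228
grip_force: 30.0
[ 0.0392 -0.046   0.0285] [-0.5702 -0.4848 -4.8845]
0.96 [0.4456 0.0964 0.0438]
-0.08 83 [0.0474 0.0515]
-0.05 157 [0.0443 0.0516]
0.02 73 [0.0445 0.0525]
0.06 82 [0.0456 0.0522]
0.92 [0.1796 0.3142 0.0147]
-0.08 0 0
-0.05 0 0
0.02 0 0
0.06 0 0
```

```bash
python3 -m jog '{"linear":[[0,0,-0.5],[0,0,-1],[0,0,-1],[0,0,-1],[0,0,-1]],"roll":[0,0,0,0,0]}'
python3 -m jog '{"linear":[[0,0,-1],[0,0,-0.7],[-0.3,0.3,0],[-0.6,0.63,0],[-0.6,0.63,0]],"roll":[0,0,0,0,0]}'
python3 -m jog '{"linear":[[-0.6,0.63,0],[-0.6,0.63,0],[-0.6,0.63,0],[-0.4,0.41,0],[-0.23,0.23,0]],"roll":[0,0,0,0,0]}'
python3 -m jog '{"linear":[[0,0,0],[0,0,0],[0,0,0],[0,0,0],[0,0,0]],"roll":[0.5,0.5,0.5,0.5,0]}'
python3 -m jog '{"linear":[[0,0,0],[0,0,0],[0,0,0],[0,0,0],[0,0,0]],"roll":[0,0,0,0,0]}'
```

```text
clock: 24.6
tool_pos: [0.4461, 0.1033, 0.1706]
tool_rot: [-0.556, -3.091, 0.0]
ft_force: [1.5, -0.6, -5.2]
finger_gap: 0.229
grip_force: 30.0
clock: 25.1
tool_pos: [0.5056, 0.1319, 0.2195]
tool_rot: [-0.557, -3.09, 0.0]
ft_force: [-0.1, -1.3, -4.2]
finger_gap: 0.224
grip_force: 30.0
clock: 25.6
tool_pos: [0.6011, 0.1781, 0.2181]
tool_rot: [-0.555, -3.09, 0.001]
ft_force: [0.5, -0.2, -4.5]
finger_gap: 0.226
grip_force: 30.0
clock: 26.1
tool_pos: [0.5992, 0.1771, 0.219]
tool_rot: [-0.98, -2.982, 0.002]
ft_force: [-0.3, 1.3, -4.2]
finger_gap: 0.224
grip_force: 30.0
clock: 26.6
tool_pos: [0.6003, 0.1772, 0.2208]
tool_rot: [0.981, 2.984, 0.0]
ft_force: [-0.7, -0.7, -4.8]
finger_gap: 0.229
grip_force: 30.0
```

```bash
python3 -m jog '{"linear":[[0,0,0.4],[0,0,0.6],[0,0,0.6],[0,0,0.3],[0,0,0.05]],"roll":[0,0,0,0,0]}'
python3 -m jog '{"linear":[[0,0,0],[0,0,0],[0,0,0.04],[0,0,0],[0,0,0]],"roll":[0,0,0,0,0]}'
python3 -m jog '{"linear":[[0,0,0.03],[0,0,0],[0,0,0],[0,0,0],[0,0,0]],"roll":[0,0,0,0,0]}'
```

```text
clock: 27.1
tool_pos: [0.599, 0.177, 0.1603]
tool_rot: [-0.98, -2.981, 0.002]
ft_force: [0.4, 0.0, -4.7]
finger_gap: 0.227
grip_force: 30.0
clock: 27.6
tool_pos: [0.6004, 0.1772, 0.1615]
tool_rot: [0.981, 2.984, 0.001]
ft_force: [-0.1, -0.6, -4.2]
finger_gap: 0.231
grip_force: 30.0
clock: 28.1
tool_pos: [0.6002, 0.1772, 0.1601]
tool_rot: [-0.981, -2.984, 0.0]
ft_force: [0.2, 0.7, -4.2]
finger_gap: 0.228
grip_force: 30.0
```

```bash
python3 -m jog '{"linear":[[0,0,0.03],[0,0,0],[0,0,0],[0,0,0],[0,0,0]],"roll":[0,0,0,0,0]}'
python3 -m jog '{"linear":[[0,0,0.03],[0,0,0],[0,0,0],[0,0,0],[0,0,0]],"roll":[0,0,0,0,0]}'
python3 - <<'E'
from h import *
print(np.mean([ (cap('side'),state()['ft_force'][2])[1] for _ in range(4)]))
E
```

```text
clock: 28.6
tool_pos: [0.6003, 0.1772, 0.1593]
tool_rot: [0.981, 2.984, 0.0]
ft_force: [0.1, 0.5, -4.4]
finger_gap: 0.228
grip_force: 30.0
clock: 29.1
tool_pos: [0.6004, 0.1772, 0.1587]
tool_rot: [0.981, 2.984, 0.0]
ft_force: [0.1, -0.1, 0.5]
finger_gap: 0.227
grip_force: 30.0
1.21116910074308
```

```bash
python3 -m jog '{"linear":[[0,0,0],[0,0,0],[0,0,0],[0,0,0],[0,0,0]],"roll":[0,0,0,0,0]}' 45
python3 -m jog '{"linear":[[0,0,-0.1],[0,0,-0.3],[0,0,-0.8],[0,0,-1],[0,0,-1]],"roll":[0,0,0,0,0]}'
python3 - <<'E'
from h import *
np.set_printoptions(precision=4,suppress=True)
w=cap('wrist');save(w,'w5.png')
for n in('scene','side'):
    p=cap(n); al=cloud(p,p['z_map']>0); hsv=cv2.cvtColor(p['color'],cv2.COLOR_RGB2HSV)[p['z_map']>0]
    k=((hsv[:,0]<6)|(hsv[:,0]>174))&(hsv[:,1]>150)&(al[:,2]>.1)&(abs(al[:,0]-.64)<.05)&(abs(al[:,1]+.13)<.06)
    Q=al[k]; t=Q[Q[:,2]>Q[:,2].max()-.012]; print(n,k.sum(),Q.mean(0),Q.min(0),Q.max(0),'top',t.mean(0))
    for d in spot_point(p,'poise_tab')[:1]: print(d)
    k=(al[:,2]>.12)&(al[:,2]<.2)&(abs(al[:,0]-.604)<.12)&(abs(al[:,1]-.175)<.12); print('pan',np.percentile(al[k,2],[10,50,90]))
print(state()['tool_pos'])
E
```

```text
clock: 29.8
tool_pos: [0.6003, 0.1772, 0.1583]
tool_rot: [0.981, 2.984, 0.0]
ft_force: [0.9, -0.1, -0.0]
finger_gap: 0.504
grip_force: 0.0
clock: 30.3
tool_pos: [0.6002, 0.1772, 0.2559]
tool_rot: [-0.981, -2.984, -0.0]
ft_force: [0.2, 0.8, 0.1]
finger_gap: 0.518
grip_force: 0.0
scene 45 [ 0.6495 -0.1323  0.1559] [ 0.6264 -0.1384  0.1244] [ 0.6641 -0.1247  0.1624] top [ 0.6473 -0.1332  0.1591]
{'xyz': [0.6439, -0.1318, 0.1589], 'confidence': 0.56}
pan [0.1518 0.1555 0.1767]
side 194 [ 0.6423 -0.1376  0.1428] [ 0.6241 -0.1422  0.1219] [ 0.6617 -0.1286  0.1604] top [ 0.6429 -0.1381  0.1555]
{'xyz': [0.6425, -0.1353, 0.1577], 'confidence': 0.55}
pan [0.1303 0.1584 0.1756]
[0.5997 0.1771 0.2543]
```

View pics/w5.png

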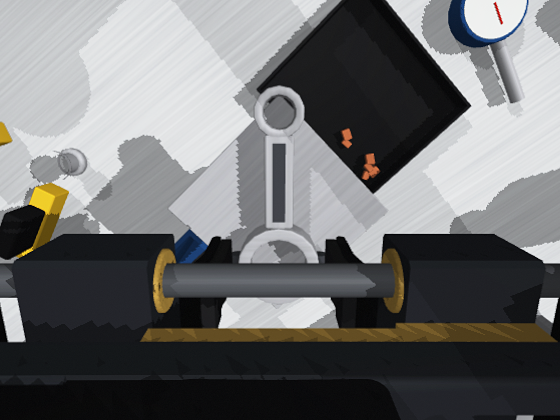

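```bash
python3 -m jog '{"linear":[[0,0,0],[0,0,0],[0,0,0],[0,0,0],[0,0,0]],"roll":[0.94,0.94,0.94,0.94,0.94]}' 0
python3 -m jog '{"linear":[[0,0,0],[-0.4,0,0],[-1,0,0],[-1,0,0],[-1,0,0]],"roll":[0.94,0,0,0,0]}'
python3 -m jog '{"linear":[[-1,0,0],[-1,0,0],[-1,0,0],[-1,0,0],[-1,0,0]],"roll":[0,0,0,0,0]}'
python3 -m jog '{"linear":[[-1,0,0],[-1,0,0],[-1,0,0],[-0.14,0.07,0],[0,0,0]],"roll":[0,0,0,0,0]}'
python3 - <<'E'
from h import *
np.set_printoptions(precision=4,suppress=True)
w=cap('wrist');save(w,'w6.png');s=w['st'];print(s['tool_pos'],s['tool_rot'])
al=cloud(w,w['z_map']>0); hsv=cv2.cvtColor(w['color'],cv2.COLOR_RGB2HSV)[w['z_map']>0]
k=((hsv[:,0]<6)|(hsv[:,0]>174))&(hsv[:,1]>150)&(al[:,2]>.1)&(abs(al[:,0]-.64)<.05)&(abs(al[:,1]+.13)<.06)
Q=al[k]; print(k.sum());t=Q[Q[:,2]>Q[:,2].max()-.008]; print(cv2.minAreaRect(t[:,:2].astype(np.float32)),Q[:,2].max())
E
```

```text
clock: 31.05
tool_pos: [0.5991, 0.177, 0.2523]
tool_rot: [-1.896, -2.501, 0.004]
ft_force: [-0.5, 0.5, -0.5]
finger_gap: 0.148
grip_force: 0.0
clock: 31.55
tool_pos: [0.6147, 0.0746, 0.2531]
tool_rot: [-2.046, -2.382, 0.003]
ft_force: [0.9, 0.5, 0.3]
finger_gap: 0.006
grip_force: 0.0
clock: 32.05
tool_pos: [0.6366, -0.0741, 0.2531]
tool_rot: [-2.046, -2.381, 0.002]
ft_force: [0.1, 0.0, -0.7]
finger_gap: 0.005
grip_force: 0.0
clock: 32.55
tool_pos: [0.6528, -0.1662, 0.2531]
tool_rot: [-2.05, -2.378, 0.001]
ft_force: [0.3, 0.9, -0.9]
finger_gap: 0.005
grip_force: 0.0
[ 0.6528 -0.1662  0.2531] [-2.0502 -2.3776  0.0006]
1152
((0.6455928087234497, -0.13364849984645844), (0.03835475072264671, 0.009367283433675766), 8.224507331848145) 0.1616195699824584
```

View pics/w6.png

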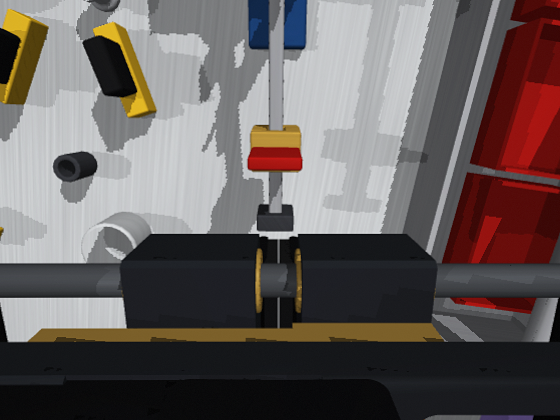

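```bash
cat >> h.py <<'E'
def tilt(ns=('scene','side')):
    c=np.array([.6024,.1753]); xb=np.array([.989,.146]); yb=np.array([-.146,.989])
    for n in ns:
        p=cap(n); al=cloud(p,p['z_map']>0); r=al[:,:2]-c
        k=(abs(r@xb)<.056)&(abs(r@yb)<.056)&(al[:,2]>.118)&(al[:,2]<.185); z=al[k,2]
        A=z[z<np.median(z)+1]
        h,e=np.histogram(A,bins=np.arange(.115,.19,.001)); h=np.convolve(h,[1,1,1],'same')
        i=h.argmax(); m=(e[i]+e[i+1])/2
        lo=A[abs(A-m)<.004].mean(); hi=A[abs(A-m-.022)<.004]; lo2=A[abs(A-m+.022)<.004]
        print(n,'mode',round(lo,4),'up22',len(hi),round(hi.mean(),4) if len(hi) else 0,'dn22',len(lo2),round(lo2.mean(),4) if len(lo2) else 0,len(A))
def tab(n='wrist'):
    w=cap(n); al=cloud(w,w['z_map']>0); hsv=cv2.cvtColor(w['color'],cv2.COLOR_RGB2HSV)[w['z_map']>0]
    r=al[:,:2]-np.array([.6228,.0373]); a=r@np.array([-.146,.989]); x=r@np.array([.989,.146])
    k=((hsv[:,0]<6)|(hsv[:,0]>174))&(hsv[:,1]>150)&(al[:,2]>.12)&(abs(x)<.03)&(a<-.03)&(a>-.2)
    Q=al[k]; t=Q[:,2]>np.percentile(Q[:,2],98)-.006
    print('tab along',np.round(np.percentile(a[k][t],[5,50,95]),4),'ztop',np.percentile(Q[:,2],98).round(4),'tcp',((w['st']['tool_pos'][:2]-np.array([.6228,.0373]))@np.array([-.146,.989])).round(4), 'F',w['st']['ft_force'].round(1),'t',w['st']['clock'])
E
python3 -c "
from h import *
tilt();tab()"
python3 -m jog '{"linear":[[0,0,0.6],[0,0,0.9],[0,0,0.9],[0,0,0.9],[0,0,0.47]],"roll":[0,0,0,0,0]}'
python3 -m jog '{"linear":[[0,0,0],[0.15,0,0],[0.2,0,0],[0.2,0,0],[0.2,0,0]],"roll":[0,0,0,0,0]}'
python3 -m jog '{"linear":[[0.2,0,0],[0.2,0,0],[0.2,0,0],[0.2,0,0],[0.18,0,0]],"roll":[0,0,0,0,0]}'
python3 -m jog '{"linear":[[0,0,0],[-0.2,0,0],[-0.2,0,0],[0,0,0],[0,0,0]],"roll":[0,0,0,0,0]}'
python3 -c "
from h import *
tilt();tab()"
```

```text
scene mode 0.1545 up22 333 0.1762 dn22 3 0.1299 1401
side mode 0.1541 up22 188 0.175 dn22 19 0.1294 719
tab along [-0.1766 -0.1722 -0.1681] ztop 0.1606 tcp -0.2032 F [ 0.8 -0.3 -0.3] t 32.7
clock: 33.25
tool_pos: [0.6519, -0.163, 0.1389]
tool_rot: [-2.046, -2.379, 0.002]
ft_force: [-0.3, 0.2, -1.0]
finger_gap: 0.007
grip_force: 0.0
clock: 33.75
tool_pos: [0.6511, -0.143, 0.1429]
tool_rot: [2.048, 2.377, 0.001]
ft_force: [0.3, -3.0, 1.3]
finger_gap: 0.009
grip_force: 1.1
clock: 34.25
tool_pos: [0.6456, -0.1131, 0.1412]
tool_rot: [-2.051, -2.38, 0.0]
ft_force: [0.5, -2.4, 1.5]
finger_gap: 0.005
grip_force: 1.0
clock: 34.75
tool_pos: [0.6473, -0.1259, 0.141]
tool_rot: [-2.052, -2.378, 0.0]
ft_force: [0.3, 0.5, 0.4]
finger_gap: 0.006
grip_force: 0.0
scene mode 0.1546 up22 343 0.1763 dn22 2 0.1304 1409
side mode 0.1541 up22 191 0.175 dn22 19 0.1295 719
tab along [-0.1389 -0.1341 -0.1303] ztop 0.1641 tcp -0.1647 F [-0.7  0.4 -0.4] t 34.85
```

```bash
cat > chk.py <<'E'
import sys,io,contextlib,re
from h import *
b=io.StringIO()
with contextlib.redirect_stdout(b): tilt(); tab()
s=b.getvalue(); print(s)
z=[float(x) for x in re.findall(r'mode ([\d.]+)',s)]
t=((.15455-z[0])+(.1541-z[1]))/.28; print('tilt',round(t,4)); sys.exit(t>.012)
E
python3 -m jog '{"linear":[[0.3,0,0],[0.2,0,0],[0.24,0,0],[-0.2,0,0],[-0.2,0,0]],"roll":[0,0,0,0,0]}' && python3 -m jog '{"linear":[[0,0,0],[0,0,0],[0,0,0],[0,0,0],[0,0,0]],"roll":[0,0,0,0,0]}' && python3 chk.py && python3 -m jog '{"linear":[[0.3,0,0],[0.2,0,0],[0.24,0,0],[-0.2,0,0],[-0.2,0,0]],"roll":[0,0,0,0,0]}' && python3 -m jog '{"linear":[[0,0,0],[0,0,0],[0,0,0],[0,0,0],[0,0,0]],"roll":[0,0,0,0,0]}' && python3 chk.py && python3 -m jog '{"linear":[[0.3,0,0],[0.2,0,0],[0.24,0,0],[-0.2,0,0],[-0.2,0,0]],"roll":[0,0,0,0,0]}' && python3 -m jog '{"linear":[[0,0,0],[0,0,0],[0,0,0],[0,0,0],[0,0,0]],"roll":[0,0,0,0,0]}' && python3 chk.py
```

```text
clock: 35.4
tool_pos: [0.646, -0.1149, 0.1412]
tool_rot: [-2.05, -2.38, -0.0]
ft_force: [0.8, 0.6, -0.8]
finger_gap: 0.006
grip_force: 0.0
clock: 35.9
tool_pos: [0.6459, -0.1153, 0.1412]
tool_rot: [-2.051, -2.379, -0.0]
ft_force: [0.3, 0.5, -0.1]
finger_gap: 0.001
grip_force: 0.0
scene mode 0.1546 up22 332 0.1761 dn22 2 0.1301 1410
side mode 0.1541 up22 189 0.175 dn22 20 0.1292 723
tab along [-0.1288 -0.1239 -0.1201] ztop 0.165 tcp -0.1543 F [0.5 0.1 0.3] t 36.0

tilt -0.0002
clock: 36.55
tool_pos: [0.6445, -0.1049, 0.1412]
tool_rot: [-2.05, -2.38, -0.0]
ft_force: [-0.1, 0.4, 0.2]
finger_gap: 0.005
grip_force: 0.0
clock: 37.05
tool_pos: [0.6444, -0.1052, 0.1412]
tool_rot: [-2.051, -2.379, -0.0]
ft_force: [0.3, -0.0, 0.6]
finger_gap: 0.005
grip_force: 0.0
scene mode 0.1546 up22 343 0.1763 dn22 2 0.13 1400
side mode 0.1541 up22 188 0.175 dn22 18 0.1294 717
tab along [-0.1186 -0.1138 -0.11  ] ztop 0.1661 tcp -0.1441 F [-0.1 -0.3 -0.8] t 37.15

tilt -0.0002
clock: 37.7
tool_pos: [0.6429, -0.0948, 0.1412]
tool_rot: [-2.05, -2.38, -0.0]
ft_force: [-0.9, 1.1, 0.2]
finger_gap: 0.007
grip_force: 0.0
clock: 38.2
tool_pos: [0.6429, -0.0951, 0.1412]
tool_rot: [-2.051, -2.379, -0.0]
ft_force: [-0.2, -0.3, 0.5]
finger_gap: 0.008
grip_force: 0.0
scene mode 0.1546 up22 341 0.1763 dn22 1 0.1304 1411
side mode 0.1541 up22 191 0.175 dn22 18 0.1293 705
tab along [-0.1084 -0.1036 -0.0998] ztop 0.1671 tcp -0.1339 F [-0.5 -0.2  0.6] t 38.3

tilt -0.0002
```

```bash
python3 -m jog '{"linear":[[0.3,0,0],[0.2,0,0],[0.24,0,0],[-0.2,0,0],[-0.2,0,0]],"roll":[0,0,0,0,0]}' && python3 -m jog '{"linear":[[0,0,0],[0,0,0],[0,0,0],[0,0,0],[0,0,0]],"roll":[0,0,0,0,0]}' && python3 chk.py && python3 -m jog '{"linear":[[0.3,0,0],[0.2,0,0],[0.24,0,0],[-0.2,0,0],[-0.2,0,0]],"roll":[0,0,0,0,0]}' && python3 -m jog '{"linear":[[0,0,0],[0,0,0],[0,0,0],[0,0,0],[0,0,0]],"roll":[0,0,0,0,0]}' && python3 chk.py && python3 -m jog '{"linear":[[0.3,0,0],[0.2,0,0],[0.24,0,0],[-0.2,0,0],[-0.2,0,0]],"roll":[0,0,0,0,0]}' && python3 -m jog '{"linear":[[0,0,0],[0,0,0],[0,0,0],[0,0,0],[0,0,0]],"roll":[0,0,0,0,0]}' && python3 chk.py
```

```text
clock: 38.85
tool_pos: [0.6414, -0.0847, 0.1412]
tool_rot: [-2.05, -2.38, -0.0]
ft_force: [0.3, 0.1, 0.1]
finger_gap: 0.009
grip_force: 0.0
clock: 39.35
tool_pos: [0.6414, -0.085, 0.1412]
tool_rot: [-2.051, -2.379, -0.0]
ft_force: [-0.1, 1.3, -0.2]
finger_gap: 0.006
grip_force: 0.0
scene mode 0.1503 up22 323 0.1719 dn22 2 0.1271 1402
side mode 0.1497 up22 180 0.1708 dn22 15 0.1254 638
tab along [-0.0965 -0.0918 -0.0879] ztop 0.1711 tcp -0.1237 F [-0.4  0.9 -0.1] t 39.45

tilt 0.0309
```

```bash
python3 -m jog '{"linear":[[0,0,0],[0,0,0],[0,0,0],[0,0,0],[0,0,0]],"roll":[0,0,0,0,0]}'; python3 chk.py
```

```text
clock: 40.0
tool_pos: [0.6415, -0.0851, 0.1413]
tool_rot: [2.051, 2.38, 0.0]
ft_force: [-0.1, 0.2, -0.7]
finger_gap: 0.009
grip_force: 0.0
scene mode 0.1511 up22 324 0.1728 dn22 2 0.128 1409
side mode 0.1505 up22 183 0.1715 dn22 14 0.1261 638
tab along [-0.0969 -0.0921 -0.0882] ztop 0.1706 tcp -0.1238 F [-0.4 -0.2  0. ] t 40.1

tilt 0.0252
```

```bash
python3 -m jog '{"linear":[[0.3,0,0],[0.2,0,0],[0.14,0,0],[-0.2,0,0],[-0.2,0,0]],"roll":[0,0,0,0,0]}'; python3 -m jog '{"linear":[[0,0,0],[0,0,0],[0,0,0],[0,0,0],[0,0,0]],"roll":[0,0,0,0,0]}'; python3 -m jog '{"linear":[[0,0,0],[0,0,0],[0,0,0],[0,0,0],[0,0,0]],"roll":[0,0,0,0,0]}'; python3 chk.py
```

```text
clock: 40.65
tool_pos: [0.6405, -0.0779, 0.1413]
tool_rot: [-2.05, -2.38, -0.0]
ft_force: [0.4, 0.4, -0.0]
finger_gap: 0.004
grip_force: 0.0
clock: 41.15
tool_pos: [0.6403, -0.0779, 0.1412]
tool_rot: [-2.051, -2.379, 0.0]
ft_force: [0.6, -0.3, -0.0]
finger_gap: 0.003
grip_force: 0.0
clock: 41.65
tool_pos: [0.6404, -0.078, 0.1413]
tool_rot: [2.051, 2.38, 0.0]
ft_force: [0.7, -0.9, 0.3]
finger_gap: 0.003
grip_force: 0.0
scene mode 0.1452 up22 322 0.1669 dn22 2 0.1253 1393
side mode 0.1448 up22 171 0.1659 dn22 14 0.1214 576
tab along [-0.0896 -0.0849 -0.081 ] ztop 0.1743 tcp -0.1166 F [-0.2  0.2  0.3] t 41.75

tilt 0.0666
```

```bash
python3 -m jog '{"linear":[[0.3,0,0],[0.2,0,0],[0.085,0,0],[-0.2,0,0],[-0.2,0,0]],"roll":[0,0,0,0,0]}'; python3 -m jog '{"linear":[[0,0,0],[0,0,0],[0,0,0],[0,0,0],[0,0,0]],"roll":[0,0,0,0,0]}'; python3 -m jog '{"linear":[[0,0,0],[0,0,0],[0,0,0],[0,0,0],[0,0,0]],"roll":[0,0,0,0,0]}'; python3 chk.py
```

```text
clock: 42.3
tool_pos: [0.6397, -0.0725, 0.1413]
tool_rot: [2.05, 2.38, -0.0]
ft_force: [-0.1, 0.1, 0.7]
finger_gap: 0.006
grip_force: 0.0
clock: 42.8
tool_pos: [0.6395, -0.0724, 0.1412]
tool_rot: [-2.051, -2.38, 0.0]
ft_force: [0.2, -0.6, -0.4]
finger_gap: 0.004
grip_force: 0.0
clock: 43.3
tool_pos: [0.6396, -0.0725, 0.1413]
tool_rot: [-2.051, -2.38, -0.0]
ft_force: [0.5, -0.6, 0.7]
finger_gap: 0.011
grip_force: 0.0
scene mode 0.1422 up22 317 0.164 dn22 4 0.1201 1385
side mode 0.1415 up22 142 0.1629 dn22 5 0.1204 515
tab along [-0.0853 -0.0806 -0.0768] ztop 0.1764 tcp -0.111 F [ 0.3 -0.   0.3] t 43.4

tilt 0.0891
```

```bash
python3 -m jog '{"linear":[[0.25,0,0],[0.15,0,0],[0.08,0,0],[-0.2,0,0],[-0.2,0,0]],"roll":[0,0,0,0,0]}'; python3 -m jog '{"linear":[[0,0,0],[0,0,0],[0,0,0],[0,0,0],[0,0,0]],"roll":[0,0,0,0,0]}'; python3 -m jog '{"linear":[[0,0,0],[0,0,0],[0,0,0],[0,0,0],[0,0,0]],"roll":[0,0,0,0,0]}'; python3 chk.py; python3 - <<'E'
from h import *
p=cap('side'); cv2.imwrite('pics/sd9.png',cv2.resize(p['color'][150:280,280:420,::-1],None,fx=4.5,fy=4.5,interpolation=cv2.INTER_CUBIC))
E
```

```text
clock: 43.95
tool_pos: [0.6394, -0.0702, 0.1413]
tool_rot: [2.05, 2.38, -0.0]
ft_force: [1.4, -0.1, -0.4]
finger_gap: 0.005
grip_force: 0.0
clock: 44.45
tool_pos: [0.6392, -0.07, 0.1412]
tool_rot: [-2.051, -2.38, -0.0]
ft_force: [-0.1, -0.6, 0.3]
finger_gap: 0.005
grip_force: 0.0
clock: 44.95
tool_pos: [0.6392, -0.0701, 0.1412]
tool_rot: [-2.051, -2.38, -0.0]
ft_force: [0.1, 1.0, 0.7]
finger_gap: 0.005
grip_force: 0.0
scene mode 0.1407 up22 336 0.1623 dn22 3 0.1201 1395
side mode 0.1403 up22 138 0.1616 dn22 4 0.1194 495
tab along [-0.0836 -0.079  -0.0752] ztop 0.1771 tcp -0.1086 F [ 0.2  0.5 -0.5] t 45.05

tilt 0.0987
```

View pics/sd9.png

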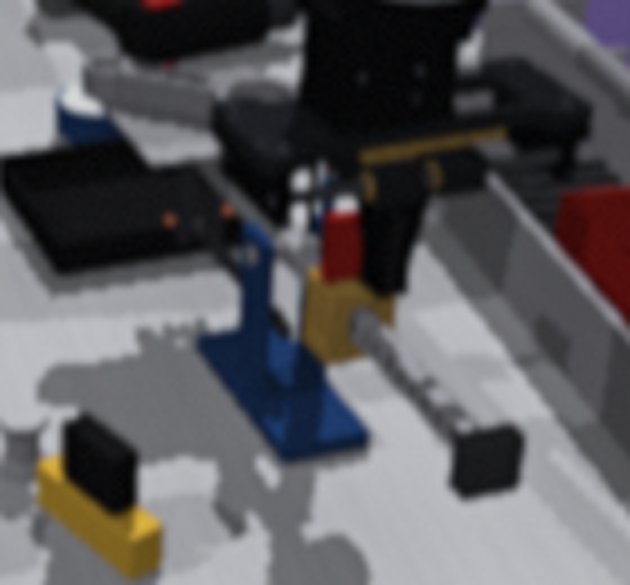

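```bash
python3 -m jog '{"linear":[[-0.3,0,0],[-0.5,0,0],[0,0,-0.5],[0,0,-1],[0,0,-1]],"roll":[0,0,0,0,0]}'; python3 -m jog '{"linear":[[-0.5,0,-1],[-1,0,0],[-1,0,0],[0,0,0],[0,0,0]],"roll":[0,0,0,0,0]}';python3 -m jog '{"linear":[[0,0,0],[0,0,0],[0,0,0],[0,0,0],[0,0,0]],"roll":[0,0,0,0,0]}'; python3 chk.py
python3 - <<'E'
from h import *
p=cap('scene'); a=cv2.resize(p['color'][200:300,220:420,::-1],None,fx=4,fy=4,interpolation=cv2.INTER_CUBIC); cv2.imwrite('pics/sc9.png',a)
E
```

```text
clock: 45.65
tool_pos: [0.6426, -0.0946, 0.2175]
tool_rot: [-2.052, -2.378, 0.0]
ft_force: [0.1, -0.6, -0.3]
finger_gap: 0.003
grip_force: 0.0
clock: 46.15
tool_pos: [0.6537, -0.1688, 0.247]
tool_rot: [2.053, 2.377, 0.001]
ft_force: [-0.5, 0.2, 0.2]
finger_gap: 0.002
grip_force: 0.0
clock: 46.65
tool_pos: [0.6539, -0.1676, 0.2463]
tool_rot: [-2.05, -2.38, 0.0]
ft_force: [0.7, -0.8, 0.3]
finger_gap: 0.006
grip_force: 0.0
scene mode 0.1407 up22 338 0.1624 dn22 4 0.12 1414
side mode 0.1405 up22 174 0.1615 dn22 14 0.1193 698
tab along [-0.0848 -0.0807 -0.0761] ztop 0.1774 tcp -0.2074 F [-0.2  0.2  0.8] t 46.75

tilt 0.098
```

View pics/sc9.png

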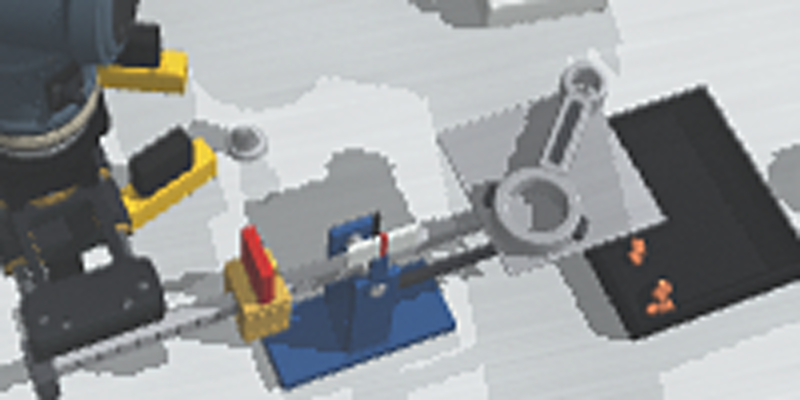

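The picture shows the rod flat on the pan (535,180), the chips in the tray (640,250) and (660,295), the scraper standing at (170,180), and the beam level at a tilt of 0.098.

```bash
python3 -c "
from plant import *
print(sign_off())"
```

```text
the job is handed in; nothing more can be done
None
```

I handed the job in at about 47 s: the three chips are in the tray, the scraper is standing back on the bench, the rod lies flat on the middle of the pan, and the beam rests level untouched at a measured tilt of 0.098 rad (level is 0.10).

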